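# Heft three tins and hold up the heavy one over the free plate

### The arm

A 7-joint arm with a two-finger parallel gripper is mounted at the origin on a cart in front of the work surface, level with it; the furniture and walls round the work are solid. World frame = base frame: x ahead of the robot, y to its left, z up, the work surface at z = 0. Lengths are in mm, angles in rad, forces in N, time in s.
With the tool pointing down it reaches from about 400 to 875 mm from the base axis. Payload 4.4 kg.
Tool frame: the origin (TCP) lies at the very end of the fingers, on their centre line; the grasp point (between the pads) lies 19 mm behind it; z points along the fingers, x is the direction in which the jaws open and shut, and the axes are right-handed (so a half turn about z gives the same grasp; the last joint's range is limited). The gripper opens to 85 mm and grips with 20 to 120 N. Pads are 22 mm wide; open, the fingers measure 114 mm over their backs; the gripper's body (76 mm by 85 mm) begins 54 mm behind the grasp point. The pads swing forward as they close: fully open they stand 13 mm farther back than shut.
Start: joints at [-1.312, 0.628, 0.038, 1.517, -0.027, 0.996, -0.02], TCP at [207.404, 616.037, 231.313] pointing down, gripper open.
Joint ranges: [-3.06, 3.06], [-0.37, 2.12], [-1.25, 1.32], [0.18, 2.47], [-1.1, 4.24], [0.23, 1.98], [-2.94, 2.94]. Speed limits (rad/s): [2.57, 2.57, 3.14, 3.14, 3.14, 3.14, 3.14].

### API

Orientations are given as [roll, pitch, yaw] about the fixed x, y, z axes, in that order (R = Rz(yaw) Ry(pitch) Rx(roll)).
In Python, from cell import telemetry, get_image, get_calibration, ctrl gives the robot as it stands. The module is installed in compiled form; this text tells all that it offers.
- The arm moves only by the tool arm_command, never from a script. Its arguments are lists of equal length, an entry for each row: "rot": the turn, a rotation vector about the world's x, y, z in degrees, a list of three; "slide": the shift along the world's x, y, z in mm, a list of three; "gripper": the finger opening in mm, from 0 to 85.4. A call has 1 to 5 rows; each row shifts and turns the pose as measured when the row begins; what a row does not reach is not made up. A row lasts 1/12 s, in which the tool goes at most 41.7 mm and 7.16 degrees, less where a joint would pass 70% of its speed; a pose out of reach is approached as far as the arm can. A call with a gripper value outside its range is refused whole. The fingers move at their own pace and stop on an object; the grip force is fixed at half the most. Time passes only in rows, so rows that do not move let the fingers close. It gives the time, the measured TCP pose, the force and the opening at its end, in the units of the state.
- telemetry.read_state(): the state, without advancing time (a new reading comes with each control period).
- get_image(name): name is "side" or "top" or "wrist"; returns (picture, depth): 480x640x3 uint8, red, green, blue; 480x640 float32, mm along the optical axis (not along the pixel's ray), 0 where there is no reading.
- get_calibration(name): a dict with "fx", "fy", "cx", "cy" (pixels), "xyz" and "attitude" of the camera in the world. Camera axes: x right, y up, looking along -z (the intrinsics and any distortion apply to the point x, -y, -z); pixel columns grow to the right and rows downward; lengths in mm; the calibration is good to about 2 mm. A picture is of the moment at which its call begins: read the wrist's pose just before it. get_calibration takes no time and is no camera call; for the wrist camera it gives the pose at the moment of the call.
- ctrl.finish_job(): hands the job in, once; it reports no verdict.
The state is a dict: "clock": time; "qpos": joint angles; "qd": joint speeds; "tau": joint torques, N m; "eef_pos": TCP position; "tool_rot": TCP orientation; "force": force on the tool from outside, world axes, zero at the start; "torque": the same for the moment, N m; "width": finger opening in mm.
Only numpy, scipy, OpenCV 4.12 (cv2) and the standard library are available. Lean on these libraries where they do the work, as an engineer would, in place of code of your own. Each camera call takes 0.05 s, during which the arm holds its last target.

### The job

One of the three identical closed tins is full, the other two nearly empty. Heft them one after another from left to right, lifting each a few centimetres straight up and setting each one that is not the heaviest back upright where it stood; then take up the heaviest and hold it upright, about 15 cm above the middle of the steel cover plate that has no coupling standing on it. Finish while still holding it there, in the gripper; leave the coupling, the conduit body and the open tin of nuts alone and tip nothing over.

Things in the scene. Friction and masses are not known exactly. Their poses are not given: they have to be found in the camera images.
- tin_left_mid (a point): closed round steel tin with a slip lid, standing upright, 50 mm in diameter and 60 mm high, lid included (the lid is the top 10 mm, flush and fixed); this point is its centre, 30 mm above its underside, z axis up. It weighs less than 0.8 kg and its weight is hidden; it looks just like the other two. One of the three, never known beforehand, is at least 0.3 kg heavier than each of the others. The contents sit centred, with 2 mm of play. This is the leftmost tin (largest y).
- tin_middle_mid (a point): closed round steel tin with a slip lid, standing upright, 50 mm in diameter and 60 mm high, lid included (the lid is the top 10 mm, flush and fixed); this point is its centre, 30 mm above its underside, z axis up. It weighs less than 0.8 kg and its weight is hidden; it looks just like the other two. One of the three, never known beforehand, is at least 0.3 kg heavier than each of the others. The contents sit centred, with 2 mm of play. This is the middle tin.
- tin_right_mid (a point): closed round steel tin with a slip lid, standing upright, 50 mm in diameter and 60 mm high, lid included (the lid is the top 10 mm, flush and fixed); this point is its centre, 30 mm above its underside, z axis up. It weighs less than 0.8 kg and its weight is hidden; it looks just like the other two. One of the three, never known beforehand, is at least 0.3 kg heavier than each of the others. The contents sit centred, with 2 mm of play. This is the rightmost tin (smallest y).
- plate_a_top (a point): galvanised steel box cover lying flat and fixed on the work surface, 104 (x) x 66 (y) x 10 mm; this point is the centre of its top face. The two plates lie one at each side of the tins, which one at which side varies.
- plate_b_top (a point): galvanised steel box cover lying flat and fixed on the work surface, 104 (x) x 66 (y) x 10 mm; this point is the centre of its top face. The two plates lie one at each side of the tins, which one at which side varies.
- coupling_mid (a point): grey iron pipe coupling, 44 mm in diameter and 41 mm high, standing loose on one of the two plates (its top 51 mm above the work surface); this point is its centre. The plate that it does not stand on is the free one. Leave it alone.
- conduit_mid (a point): grey cast conduit body lying loose behind the tins, 36 x 130 x 39 mm, long axis along its y axis; this point is near its centre, 19 mm up. Bystander.
- cup_mid (a point): open galvanised tin of nuts, 72 mm in diameter, 62 mm high, loose at the back on the left; this point is its centre, 31 mm up. Bystander.
Not all that is in view belongs to the job. What is shaped like the part that bears tin_middle_mid but blue is not meant. What is shaped like the part that bears plate_a_top but yellow is not meant.

How it is judged (in metres and radians):
On the way, in this order (a step that is already met when the one before it is completed fails the run):
1. the left tin is hefted: held by the gripper with its underside at least 20 mm up, the other two standing upright on the surface (height (world z) of tin_left_mid above 0.05 m and contact force between the fingers and tin_left above 1 N and height (world z) of each of tin_middle_mid, tin_right_mid below 0.035 m and angle between each of tin_middle_mid, tin_right_mid's own z axis and vertical below 0.1 rad and contact force between the fingers and tin_middle below 0.1 N and contact force between the fingers and tin_right below 0.1 N), for 0.1 s.
2. the middle tin is hefted: held by the gripper with its underside at least 20 mm up, the other two standing upright on the surface (height (world z) of tin_middle_mid above 0.05 m and contact force between the fingers and tin_middle above 1 N and height (world z) of each of tin_left_mid, tin_right_mid below 0.035 m and angle between each of tin_left_mid, tin_right_mid's own z axis and vertical below 0.1 rad and contact force between the fingers and tin_left below 0.1 N and contact force between the fingers and tin_right below 0.1 N), for 0.1 s.
3. the right tin is hefted: held by the gripper with its underside at least 20 mm up, the other two standing upright on the surface (height (world z) of tin_right_mid above 0.05 m and contact force between the fingers and tin_right above 1 N and height (world z) of each of tin_left_mid, tin_middle_mid below 0.035 m and angle between each of tin_left_mid, tin_middle_mid's own z axis and vertical below 0.1 rad and contact force between the fingers and tin_left below 0.1 N and contact force between the fingers and tin_middle below 0.1 N), for 0.1 s.
At the end, for the whole second after the job is handed in: One tin is held still and upright, its centre 0.14 to 0.32 m above the surface and within 50 mm of the free plate's centre, seen from above. The other two stand untouched within 40 mm of their start, and both are light (contact forces on it, contents included, under 6 N; heavy: over 9) (((height (world z) of tin_left_mid between 0.14 and 0.32 m and contact force between the fingers and tin_left above 1 N and angle between tin_left_mid's own z axis and vertical below 0.35 rad and linear speed of tin_left below 0.05 m/s and ((horizontal distance between tin_left_mid and plate_a_top below 0.05 m and horizontal distance between coupling_mid and plate_a_top above 0.1 m) or (horizontal distance between tin_left_mid and plate_b_top below 0.05 m and horizontal distance between coupling_mid and plate_b_top above 0.1 m)) and height (world z) of each of tin_middle_mid, tin_right_mid below 0.035 m and angle between each of tin_middle_mid, tin_right_mid's own z axis and vertical below 0.1 rad and contact force between the fingers and tin_middle below 0.1 N and distance of each of tin_middle_mid, tin_right_mid from where it was at the start of the episode below 0.04 m and contact force between tin_middle and anything else between 0.5 and 6 N and contact force between the fingers and tin_right below 0.1 N and contact force between tin_right and anything else between 0.5 and 6 N) or (height (world z) of tin_middle_mid between 0.14 and 0.32 m and contact force between the fingers and tin_middle above 1 N and angle between tin_middle_mid's own z axis and vertical below 0.35 rad and linear speed of tin_middle below 0.05 m/s and ((horizontal distance between tin_middle_mid and plate_a_top below 0.05 m and horizontal distance between coupling_mid and plate_a_top above 0.1 m) or (horizontal distance between tin_middle_mid and plate_b_top below 0.05 m and horizontal distance between coupling_mid and plate_b_top above 0.1 m)) and height (world z) of each of tin_left_mid, tin_right_mid below 0.035 m and angle between each of tin_left_mid, tin_right_mid's own z axis and vertical below 0.1 rad and contact force between the fingers and tin_left below 0.1 N and distance of each of tin_left_mid, tin_right_mid from where it was at the start of the episode below 0.04 m and contact force between tin_left and anything else between 0.5 and 6 N and contact force between the fingers and tin_right below 0.1 N and contact force between tin_right and anything else between 0.5 and 6 N) or (height (world z) of tin_right_mid between 0.14 and 0.32 m and contact force between the fingers and tin_right above 1 N and angle between tin_right_mid's own z axis and vertical below 0.35 rad and linear speed of tin_right below 0.05 m/s and ((horizontal distance between tin_right_mid and plate_a_top below 0.05 m and horizontal distance between coupling_mid and plate_a_top above 0.1 m) or (horizontal distance between tin_right_mid and plate_b_top below 0.05 m and horizontal distance between coupling_mid and plate_b_top above 0.1 m)) and height (world z) of each of tin_left_mid, tin_middle_mid below 0.035 m and angle between each of tin_left_mid, tin_middle_mid's own z axis and vertical below 0.1 rad and contact force between the fingers and tin_left below 0.1 N and distance of each of tin_left_mid, tin_middle_mid from where it was at the start of the episode below 0.04 m and contact force between tin_left and anything else between 0.5 and 6 N and contact force between the fingers and tin_middle below 0.1 N and contact force between tin_middle and anything else between 0.5 and 6 N))); the arm keeps its last pose, push and grip.
It fails at once if a bystander (coupling, conduit body, open tin of nuts) is moved more than 25 mm (distance of any of coupling_mid, conduit_mid, cup_mid from where it was at the start of the episode above 0.025 m).
It fails at once if a tin is tipped by more than 35 degrees (angle between any of tin_left_mid, tin_middle_mid, tin_right_mid's own z axis and vertical above 0.61 rad).
It also fails if it takes over 64 s, if anything falls off the work surface, if the arm or the gripper's body presses on something with over 40 N, if the wrist force passes 120 N, or if a joint passes its speed limit or range.

## Working session

There is one attempt and no reset: what is moved stays moved. The work goes in short steps, Python scripts to look and compute and a tool call to move; the robot and the scene stay as the last step left them, time stands still between calls to the robot, and variables do not carry over. Pictures are saved under pics/ and viewed, and the job is handed in when it is done.

Besides the shell and the picture viewer there is one more tool, called after "Request:" in YAML: its name, and indented under it one key for each argument. arm_command: Moves the arm, as the interface text tells. Its arguments: {"type":"object","properties":{"rot":{"type":"array"},"slide":{"type":"array"},"gripper":{"type":"array"}},"required":["rot","slide","gripper"]}

```bash
mkdir -p pics; cat > h.py <<'E'
from cell import telemetry, get_image, get_calibration, ctrl
import numpy as np, cv2
E
python3 - <<'E'
from h import *
s=telemetry.read_state(); print(s)
for n in("top","side","wrist"):
    c=get_calibration(n); print(n,c)
    p,d=get_image(n); np.savez(f"{n}0.npz",p=p,d=d); cv2.imwrite(f"pics/{n}0.png",p[:,:,::-1])
E
```

```text
{'clock': 0.0, 'qpos': array([-1.31179131,  0.62932254,  0.03845103,  1.51837965, -0.02701565,
        0.99627597, -0.02000041]), 'qd': array([ 7.92789076e-05,  6.32545436e-04, -7.21287803e-04,  9.76253704e-04,
       -7.37110774e-04,  2.48622243e-04, -1.35949411e-03]), 'tau': array([ 2.94164802e-04, -5.63383055e+01,  1.22607987e+00, -1.93447638e+01,
        1.09308408e-02,  1.04409605e-02,  1.09200380e-05]), 'eef_pos': array([207.20553343, 615.43338834, 230.40079788]), 'tool_rot': array([3.14157688e+00, 1.86730184e-03, 1.24597476e+00]), 'force': array([-0.11380907, -0.02742273,  0.19160836]), 'torque': array([-0.02541251,  0.06692746, -0.0139066 ]), 'width': 85.09941642133872}
top {'fx': 467.40659049785717, 'fy': 467.40659049785717, 'cx': 322.8592704590396, 'cy': 239.97147498775766, 'xyz': array([ 392.66144073,   10.10534109, 1225.1843236 ]), 'attitude': array([ 0.11110152, -0.01956233, -1.55523753])}
side {'fx': 466.975857829362, 'fy': 466.975857829362, 'cx': 321.6259618369579, 'cy': 248.28345561231666, 'xyz': array([  216.09960852, -1044.89362285,   747.48054821]), 'attitude': array([ 1.01156724, -0.02169367, -0.27255994])}
wrist {'fx': 345.93101540520814, 'fy': 345.93101540520814, 'cx': 318.24567602520096, 'cy': 233.4390975494054, 'xyz': array([141.9081353 , 637.87359773, 373.42533734]), 'attitude': array([-0.2764572 ,  0.00144575,  1.24549397])}
```

View pics/top0.png

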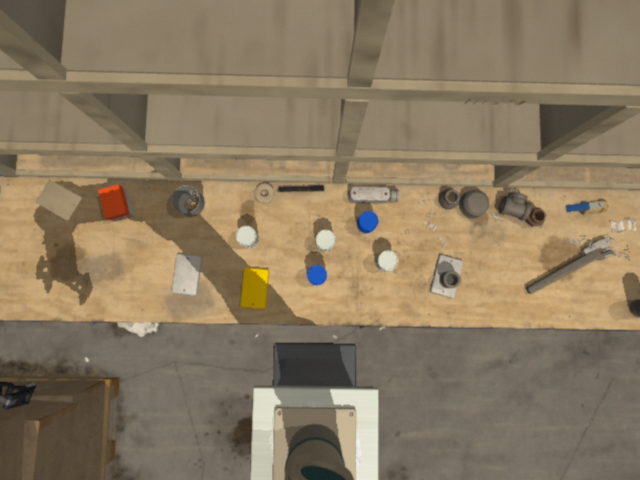

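View pics/side0.png

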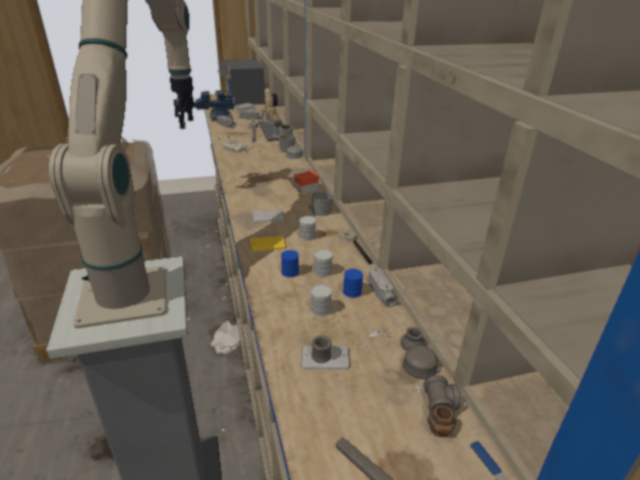

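The top view shows white tins at about (247,236), (325,240) and (388,260). The free plate is at (186,273), the plate with the coupling at (447,275). The blue tins and the yellow plate are decoys. Next I measure.

```bash
cat >> h.py <<'E'
from scipy.spatial.transform import Rotation as R
def ray(c,u,v):
    d=np.array([(u-c['cx'])/c['fx'],-(v-c['cy'])/c['fy'],-1.0])
    return R.from_euler('xyz',c['attitude']).as_matrix()@d
def onz(c,u,v,z):
    r=ray(c,u,v); return c['xyz']+r*(z-c['xyz'][2])/r[2]
def atd(c,u,v,d): return c['xyz']+ray(c,u,v)*d
E
python3 - <<'E'
from h import *
c=get_calibration("top"); f=np.load("top0.npz"); p,d=f['p'],f['d']
uu,vv=np.meshgrid(np.arange(640),np.arange(480))
M=R.from_euler('xyz',c['attitude']).as_matrix()
D=np.stack([(uu-c['cx'])/c['fx'],-(vv-c['cy'])/c['fy'],-np.ones_like(uu)],-1)@M.T
P=c['xyz']+D*d[...,None]
np.save("P.npy",P)
hsv=cv2.cvtColor(p,cv2.COLOR_RGB2HSV)
for n,u,v in(("L",247,236),("M",325,240),("R",388,260)):
    w=np.zeros(d.shape,bool); w[v-22:v+23,u-22:u+23]=1
    m=w&(P[...,2]>50)&(P[...,2]<75)
    q=P[m]; print(n,m.sum(),p[v,u],q.mean(0).round(1),np.median(q[:,2]), q.min(0).round(),q.max(0).round())
    (a,b),r=cv2.minEnclosingCircle(np.argwhere(m)[:,::-1].astype(np.float32)); print(a,b,r,onz(c,a,b,60).round(1))
for n,u,v in(("free",186,273),("coup",447,275)):
    w=np.zeros(d.shape,bool); w[v-35:v+36,u-30:u+31]=1
    g=(hsv[...,1]<45)&(hsv[...,2]>110)&w
    m=w&(P[...,2]>5)&(P[...,2]<60)
    for k in(g,m):
        rr=cv2.minAreaRect(np.argwhere(k)[:,::-1].astype(np.float32)); print(n,k.sum(),rr,onz(c,*rr[0],10).round(1))
for n,(u,v) in dict(cup=(188,201),conduit=(372,194),blue1=(367,221),blue2=(317,274),coup=(449,279),free=(186,273),shelf=(340,80),shelf2=(340,172),shelf3=(200,90),s4=(250,170)).items():
    print(n,P[v,u].round(0))
s=slice(0,330)
print("col 290", [tuple(P[v,290].round()) for v in range(0,330,20)])
E
```

```text
L 320 [215 213 193] [532.  183.2  60.7] 60.752606708215694 [507. 159.  52.] [557. 208.  67.]
245.31544494628906 235.00643920898438 10.140573501586914 [532.1 183.7  60. ]
M 310 [218 218 196] [526.1 -15.9  60.5] 60.66254407352562 [502. -39.  52.] [551.   7.  67.]
324.9834289550781 238.9039764404297 9.956094741821289 [525.8 -16.   60. ]
R 320 [218 218 196] [ 476.5 -172.2   60.2] 60.32972037821071 [ 453. -197.   51.] [ 501. -148.   69.]
387.0 259.6666564941406 10.138045310974121 [ 476.3 -172.    60. ]
free 941 ((186.64999389648438, 274.4499816894531), (24.890159606933594, 39.1737174987793), 8.130102157592773) [432.9 338.5  10. ]
free 1402 ((186.0, 273.0), (70.0, 60.0), 90.0) [436.6 340.4  10. ]
coup 634 ((446.2541809082031, 275.95269775390625), (24.0195255279541, 38.512451171875), 14.470293045043945) [ 439.9 -334.8   10. ]
coup 1239 ((447.0, 275.0), (59.99999237060547, 69.99998474121094), 0.0) [ 442.4 -336.8   10. ]
cup [622. 340.  27.]
conduit [ 648. -136.   38.]
blue1 [ 573. -121.   61.]
blue2 [438.   3.  58.]
coup [ 432. -341.   13.]
free [436. 340.  13.]
shelf [694. -22. 589.]
shelf2
[... 339 characters left out ...]
, np.float64(589.0)), (np.float64(803.0), np.float64(68.0), np.float64(256.0)), (np.float64(758.0), np.float64(67.0), np.float64(258.0)), (np.float64(713.0), np.float64(66.0), np.float64(260.0)), (np.float64(744.0), np.float64(80.0), np.float64(2.0)), (np.float64(685.0), np.float64(77.0), np.float64(20.0)), (np.float64(634.0), np.float64(77.0), np.float64(5.0)), (np.float64(581.0), np.float64(76.0), np.float64(4.0)), (np.float64(528.0), np.float64(75.0), np.float64(5.0)), (np.float64(475.0), np.float64(74.0), np.float64(1.0)), (np.float64(423.0), np.float64(72.0), np.float64(3.0)), (np.float64(371.0), np.float64(71.0), np.float64(3.0)), (np.float64(320.0), np.float64(70.0), np.float64(4.0))]
```

```bash
python3 - <<'E'
import cv2
p=cv2.imread("pics/top0.png")
cv2.imwrite("pics/crop.png",cv2.resize(p[170:330,150:490],None,fx=2.3,fy=2.3,interpolation=cv2.INTER_CUBIC))
E
```

```text
(no output)
```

View pics/crop.png

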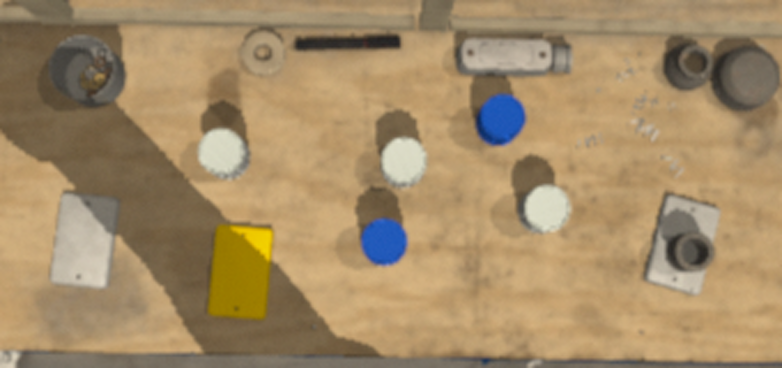

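Tins: L (532,184), M (526,-16), R (476,-172). Free plate about (435,339). I keep the present yaw, since the jaws then clear everything, and move above the left tin.

Request:
arm_command:
  rot:
    - [0,0,0]
    - [0,0,0]
    - [0,0,0]
    - [0,0,0]
    - [0,0,0]
  slide:
    - [20,-27,0]
    - [24,-32,0]
    - [24,-32,0]
    - [24,-32,0]
    - [24,-32,0]
  gripper: [85,85,85,85,85]

```text
clock: 0.57
eef_pos: [314.6, 463.7, 227.8]
tool_rot: [-3.133, -0.001, 1.267]
force: [0.1, -0.2, 0.3]
width: 85.2
```

Request:
arm_command:
  rot:
    - [0,0,0]
    - [0,0,0]
    - [0,0,0]
    - [0,0,0]
    - [0,0,0]
  slide:
    - [24,-32,0]
    - [24,-32,0]
    - [24,-32,0]
    - [24,-32,0]
    - [24,-32,0]
  gripper: [85,85,85,85,85]

```text
clock: 0.98
eef_pos: [437.5, 295.1, 227.2]
tool_rot: [-3.133, 0.001, 1.269]
force: [0.7, -0.3, -0.2]
width: 85.3
```

Request:
arm_command:
  rot:
    - [-0.4,0,-1]
    - [0,0,0]
    - [0,0,0]
    - [0,0,0]
    - [0,0,0]
  slide:
    - [24,-30,-10]
    - [24,-30,-10]
    - [20,-25,-20]
    - [14,-16,-15]
    - [0,0,0]
  gripper: [85,85,85,85,85]

```text
clock: 1.4
eef_pos: [528.9, 178.2, 171.5]
tool_rot: [3.14, 0.008, 1.237]
force: [0.3, -1.2, -0.6]
width: 84.7
```

```bash
python3 - <<'E'
from h import *
s=telemetry.read_state(); print(s['eef_pos'],s['tool_rot'],s['qd'].round(3))
c=get_calibration("wrist"); print(c['xyz'])
p,d=get_image("wrist"); cv2.imwrite("pics/w1.png",p[:,:,::-1]); np.savez("w1.npz",p=p,d=d)
hsv=cv2.cvtColor(p,cv2.COLOR_RGB2HSV)
uu,vv=np.meshgrid(np.arange(640),np.arange(480))
M=R.from_euler('xyz',c['attitude']).as_matrix()
D=np.stack([(uu-c['cx'])/c['fx'],-(vv-c['cy'])/c['fy'],-np.ones_like(uu)],-1)@M.T
P=c['xyz']+D*d[...,None]
m=((abs(P[...,2]-60)<8)&(abs(P[...,0]-532)<60)&(abs(P[...,1]-184)<60)).astype(np.uint8)
n,l,st,ce=cv2.connectedComponentsWithStats(m)
for i in range(1,n):
    if st[i,4]>200:
        k=np.argwhere(l==i)[:,::-1].astype(np.float32)
        q=P[l==i]; print(st[i],q.mean(0),q.min(0),q.max(0)); (a,b),r=cv2.minEnclosingCircle(k); print(a,b,r,onz(c,a,b,60))
print(onz(c,320,300,0))
E
```

```text
[528.93069003 178.15225739 171.52895038] [3.14039889 0.00843069 1.23661474] [ 0.007 -0.021 -0.023  0.011 -0.014  0.029 -0.02 ]
[463.98766943 202.0912996  314.38160679]
[ 293  195   66   65 3321] [529.44738585 183.01845188  58.95812356] [505.22023818 157.553131    52.21893437] [555.08354332 207.70773391  62.11495812]
325.48486328125 227.48484802246094 32.89133071899414 [529.12794721 183.06854658  60.        ]
[613.697896   149.16067406   0.        ]
```

View pics/w1.png

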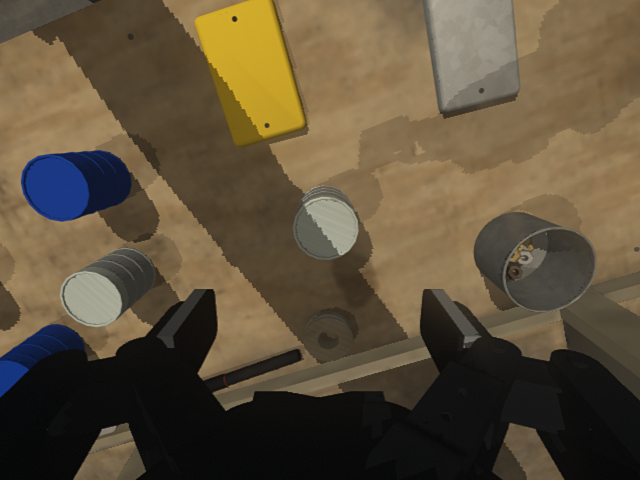

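The wrist view shows the left tin's lid at (325,227), which is (529,183). That agrees with the top view within 3 mm. Now I descend.

Request:
arm_command:
  rot:
    - [0,-0.4,0]
    - [0,0,0]
    - [0,0,0]
    - [0,0,0]
    - [0,0,0]
  slide:
    - [1,5,-20]
    - [0,0,-28]
    - [0,0,-25]
    - [0,0,-15]
    - [0,0,0]
  gripper: [85,85,85,85,85]

```text
clock: 1.87
eef_pos: [528.0, 192.3, 84.5]
tool_rot: [3.133, -0.003, 1.242]
force: [-0.6, 0.9, 0.2]
width: 85.0
```

Request:
arm_command:
  rot:
    - [0,0,0]
    - [0,0,0]
  slide:
    - [2,-9,0]
    - [0,0,0]
  gripper: [85,85]

```text
clock: 2.03
eef_pos: [528.8, 185.5, 85.2]
tool_rot: [3.135, -0.003, 1.247]
force: [0.2, -1.3, 0.3]
width: 84.9
```

Request:
arm_command:
  rot:
    - [0,0,0]
    - [0,0,0]
    - [0,0,0]
    - [0,0,0]
    - [0,0,0]
  slide:
    - [1,-2,-18]
    - [0,0,-18]
    - [0,0,-18]
    - [0,0,-10]
    - [0,0,0]
  gripper: [85,85,85,85,85]

```text
clock: 2.45
eef_pos: [535.5, 186.7, 27.8]
tool_rot: [3.123, -0.015, 1.248]
force: [-0.3, -0.1, 0.4]
width: 85.3
```

Request:
arm_command:
  rot:
    - [-0.5,1.3,0]
    - [0,0,0]
  slide:
    - [-5,-3,-8]
    - [0,0,0]
  gripper: [85,85]

```text
clock: 2.62
eef_pos: [531.1, 184.0, 21.2]
tool_rot: [-3.141, 0.001, 1.248]
force: [-0.5, -0.9, 0.2]
width: 85.3
```

Good. Closing.

Request:
arm_command:
  rot:
    - [0,0,0]
    - [0,0,0]
    - [0,0,0]
    - [0,0,0]
    - [0,0,0]
  slide:
    - [-1,0,-2]
    - [0,0,0]
    - [0,0,0]
    - [0,0,0]
    - [0,0,0]
  gripper: [35,35,35,35,35]

```text
clock: 3.03
eef_pos: [531.1, 183.5, 21.4]
tool_rot: [3.14, -0.0, 1.247]
force: [0.2, 0.4, -6.0]
width: 49.0
```

Request:
arm_command:
  rot:
    - [0,0,0]
    - [0,0,0]
    - [0,0,0]
    - [0,0,0]
    - [0,0,0]
  slide:
    - [0,0,0]
    - [0,0,8]
    - [0,0,12]
    - [0,0,12]
    - [0,0,12]
  gripper: [35,35,35,35,35]

```text
clock: 3.45
eef_pos: [526.2, 182.3, 64.3]
tool_rot: [-3.134, 0.007, 1.248]
force: [0.6, -0.6, -7.0]
width: 49.2
```

Request:
arm_command:
  rot:
    - [0,0,0]
    - [0,0,0]
    - [0,0,0]
    - [0,0,0]
    - [0,0,0]
  slide:
    - [0,0,6]
    - [0,0,0]
    - [0,0,0]
    - [0,0,0]
    - [0,0,0]
  gripper: [35,35,35,35,35]

```text
clock: 3.87
eef_pos: [526.4, 182.8, 73.8]
tool_rot: [-3.136, 0.005, 1.248]
force: [-0.4, -0.6, -7.1]
width: 49.0
```

```bash
python3 - <<'E'
from h import *
for i in range(4):
    s=telemetry.read_state(); print(s['eef_pos'].round(1),s['tool_rot'].round(3),s['force'].round(2),s['tau'].round(2),s['width'])
    p,d=get_image("side")
cv2.imwrite("pics/s1.png",p[:,:,::-1])
E
```

```text
[526.4 182.8  73.8] [-3.136  0.005  1.248] [-0.37 -0.61 -7.15] [-0.000e+00 -5.734e+01  1.350e+00 -1.280e+01  1.000e-02  5.000e-02
 -0.000e+00] 48.97575415013212
[526.3 182.7  73.7] [-3.136  0.005  1.248] [-1.26 -1.16 -7.24] [ 2.000e-02 -5.730e+01  1.370e+00 -1.286e+01  1.000e-02  2.000e-02
 -0.000e+00] 48.98715316319254
[526.3 182.7  73.6] [-3.136  0.005  1.248] [-1.04 -0.18 -6.87] [-0.000e+00 -5.722e+01  1.350e+00 -1.277e+01  1.000e-02  4.000e-02
  0.000e+00] 49.04361286879054
[526.3 182.7  73.6] [-3.136  0.005  1.248] [-0.59 -0.51 -6.93] [-1.000e-02 -5.712e+01  1.340e+00 -1.272e+01  1.000e-02  5.000e-02
  0.000e+00] 48.91927589086765
```

View pics/s1.png

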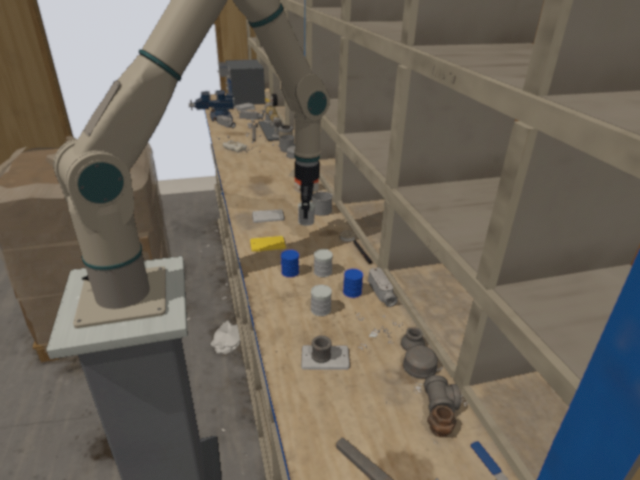

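The left tin is lifted and reads about 7 N down. Setting it back.

Request:
arm_command:
  rot:
    - [0,0,0]
    - [0,0,0]
    - [0,0,0]
    - [0,0,0]
    - [0,0,0]
  slide:
    - [2,0,-10]
    - [2,0,-12]
    - [0,0,-12]
    - [0,0,-8]
    - [0,0,0]
  gripper: [35,35,35,35,35]

```text
clock: 4.48
eef_pos: [531.0, 182.6, 26.3]
tool_rot: [-3.136, 0.005, 1.248]
force: [-0.4, -0.1, -7.7]
width: 49.4
```

Request:
arm_command:
  rot:
    - [0,0,0]
    - [0,0,0]
    - [0,0,0]
  slide:
    - [0,0,-3]
    - [0,0,-1.5]
    - [0,0,0]
  gripper: [35,35,35]

```text
clock: 4.73
eef_pos: [531.0, 182.5, 21.8]
tool_rot: [-3.135, 0.006, 1.248]
force: [0.6, 0.2, -7.2]
width: 49.1
```

Request:
arm_command:
  rot:
    - [0,0,0]
    - [0,0,0]
    - [0,0,0]
  slide:
    - [0,0,-1]
    - [0,0,-0.5]
    - [0,0,0]
  gripper: [35,35,35]

```text
clock: 4.98
eef_pos: [531.3, 182.6, 21.7]
tool_rot: [-3.136, 0.005, 1.248]
force: [-0.2, 0.3, -8.0]
width: 49.0
```

Request:
arm_command:
  rot:
    - [0,0,0]
    - [0,0,0]
  slide:
    - [0,0,-2.5]
    - [0,0,0]
  gripper: [35,35]

```text
clock: 5.15
eef_pos: [531.8, 182.8, 22.1]
tool_rot: [-3.137, 0.004, 1.248]
force: [-0.1, -0.2, -7.2]
width: 49.1
```

Request:
arm_command:
  rot:
    - [0,0,0]
    - [0,0,0]
  slide:
    - [0,0,-4]
    - [0,0,-1]
  gripper: [35,35]

```text
clock: 5.32
eef_pos: [532.6, 183.2, 21.5]
tool_rot: [-3.139, 0.002, 1.247]
force: [-0.1, 0.0, -7.0]
width: 48.9
```

```bash
python3 - <<'E'
from h import *
a=np.load("side0.npz")['p']; p,d=get_image("side"); b=cv2.imread("pics/s1.png")[:,:,::-1]
f=lambda x:cv2.resize(x[180:250,260:350],None,fx=3,fy=5,interpolation=cv2.INTER_NEAREST)
cv2.imwrite("pics/cmp.png",np.hstack([f(a),f(b),f(p)])[:,:,::-1])
print(telemetry.read_state()['force'],telemetry.read_state()['torque'])
E
```

```text
[-3.82891812 -1.4189468  14.6066494 ] [-0.30877692  0.63499877 -0.00321333]
```

View pics/cmp.png

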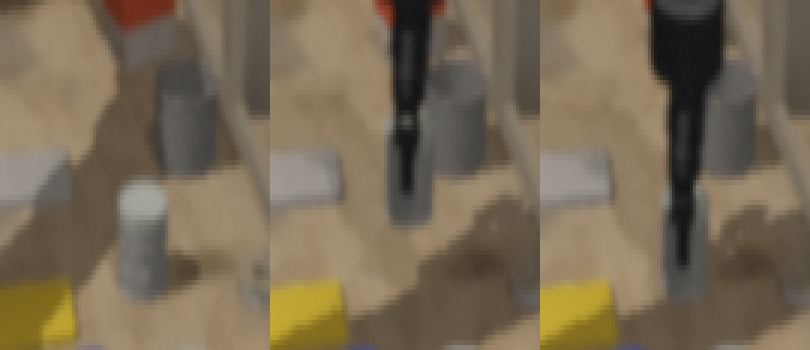

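The comparison shows the tin back at its original place. The force has turned to +14.6 N, so it is touching the surface. Releasing.

Request:
arm_command:
  rot:
    - [0,0,0]
    - [0,0,0]
    - [0,0,0]
    - [0,0,0]
  slide:
    - [0,0,1]
    - [0,0,0]
    - [0,0,0]
    - [0,0,0]
  gripper: [85,85,85,85]

```text
clock: 5.7
eef_pos: [535.7, 184.4, 22.7]
tool_rot: [3.139, -0.002, 1.247]
force: [-0.3, 0.3, -0.5]
width: 85.1
```

Request:
arm_command:
  rot:
    - [0,0,0]
    - [0,0,0]
    - [0,0,0]
    - [0,0,0]
    - [0,0,0]
  slide:
    - [0,0,15]
    - [0,0,30]
    - [0,0,35]
    - [0,0,35]
    - [0,-10,15]
  gripper: [85,85,85,85,85]

```text
clock: 6.12
eef_pos: [532.1, 175.4, 151.1]
tool_rot: [-3.135, 0.003, 1.25]
force: [0.4, 0.8, -0.3]
width: 85.4
```

Request:
arm_command:
  rot:
    - [0,0,0]
    - [0,0,0]
    - [0,0,0]
    - [0,0,0]
    - [0,0,0]
  slide:
    - [0,-38,0]
    - [0,-38,0]
    - [0,-38,0]
    - [0,-38,0]
    - [0,-25,0]
  gripper: [85,85,85,85,85]

```text
clock: 6.53
eef_pos: [536.6, 1.7, 157.0]
tool_rot: [3.135, -0.009, 1.266]
force: [0.8, -1.1, -0.3]
width: 85.1
```

Request:
arm_command:
  rot:
    - [0,0,0]
    - [0,0,0]
  slide:
    - [0,0,0]
    - [0,0,0]
  gripper: [85,85]

```text
clock: 6.7
eef_pos: [536.5, -7.1, 156.9]
tool_rot: [3.134, -0.005, 1.254]
force: [-0.3, 1.0, 0.4]
width: 85.3
```

```bash
cat >> h.py <<'E'
def look(X,Y,name):
    s=telemetry.read_state(); c=get_calibration("wrist")
    p,d=get_image("wrist"); cv2.imwrite(f"pics/{name}.png",p[:,:,::-1])
    uu,vv=np.meshgrid(np.arange(640),np.arange(480))
    M=R.from_euler('xyz',c['attitude']).as_matrix()
    D=np.stack([(uu-c['cx'])/c['fx'],-(vv-c['cy'])/c['fy'],-np.ones_like(uu)],-1)@M.T
    P=c['xyz']+D*d[...,None]
    m=((abs(P[...,2]-60)<6)&(abs(P[...,0]-X)<45)&(abs(P[...,1]-Y)<45)).astype(np.uint8)
    n,l,st,ce=cv2.connectedComponentsWithStats(m)
    for i in range(1,n):
        if st[i,4]>200:
            k=np.argwhere(l==i)[:,::-1].astype(np.float32)
            (a,b),r=cv2.minEnclosingCircle(k); print("tin",a,b,r,onz(c,a,b,60).round(1),P[l==i].mean(0).round(1))
    Rm=R.from_euler('xyz',s['tool_rot']).as_matrix(); z=Rm[:,2]
    print("tcp",s['eef_pos'].round(1),s['tool_rot'].round(3),"fix tilt deg",np.degrees(np.cross(z,[0,0,-1])).round(2),"F",s['force'].round(2),"qd",abs(s['qd']).max().round(3))
E
python3 -c "
from h import *
look(526,-16,'w2'); 
p,d=get_image('top'); cv2.imwrite('pics/t2.png',p[150:350,130:530,::-1])"
```

```text
tin 299.04766845703125 220.8949432373047 34.999176025390625 [523.4 -16.5  60. ] [523.7 -16.6  59. ]
tcp [536.5  -7.1 156.9] [ 3.134 -0.005  1.254] fix tilt deg [-0.14  0.51  0.  ] F [-0.29  0.96  0.4 ] qd 0.048
```

View pics/w2.png

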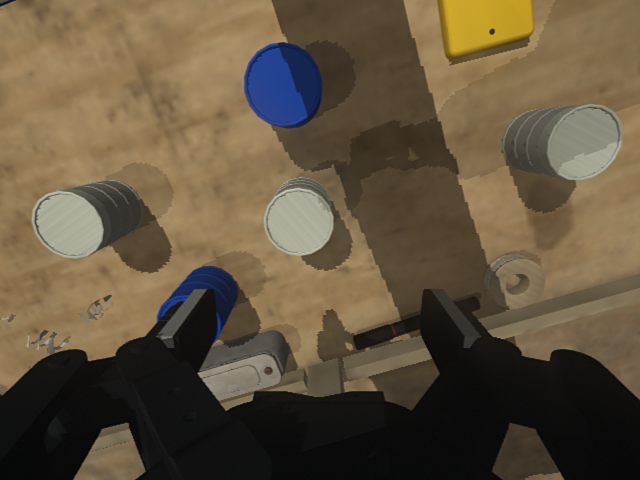

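The wrist view shows the left tin upright at (580,140) and the middle tin at (299,221), which is (524,-16.5). Descending on the middle one.

Request:
arm_command:
  rot:
    - [-0.1,0.5,0]
    - [0,0,0]
    - [0,0,0]
    - [0,0,0]
    - [0,0,0]
  slide:
    - [-8,-6,-10]
    - [-4,-3,-25]
    - [0,0,-25]
    - [0,0,-12]
    - [0,0,0]
  gripper: [85,85,85,85,85]

```text
clock: 7.22
eef_pos: [523.3, -7.4, 81.0]
tool_rot: [-3.141, -0.004, 1.269]
force: [0.1, 0.8, 0.3]
width: 85.2
```

Request:
arm_command:
  rot:
    - [0,0,-1]
    - [0,0,0]
  slide:
    - [1,-11,0]
    - [0,0,0]
  gripper: [85,85]

```text
clock: 7.38
eef_pos: [522.9, -16.7, 79.8]
tool_rot: [-3.137, -0.004, 1.255]
force: [-0.1, -0.9, 0.8]
width: 85.1
```

Request:
arm_command:
  rot:
    - [0,0,0]
    - [0,0,0]
    - [0,0,0]
    - [0,0,0]
    - [0,0,0]
  slide:
    - [1,0,-18]
    - [0,0,-18]
    - [0,0,-14]
    - [0,0,-8]
    - [0,0,0]
  gripper: [85,85,85,85,85]

```text
clock: 7.8
eef_pos: [528.4, -16.9, 24.4]
tool_rot: [3.136, -0.007, 1.255]
force: [-0.2, -0.6, 1.1]
width: 85.0
```

```bash
python3 -c "
from h import *
look(524,-16,'w3')"
```

```text
tin 314.56793212890625 326.08050537109375 71.14986419677734 [523.  -16.6  60. ] [523.  -16.6  59. ]
tin 195.00192260742188 337.2682189941406 34.789306640625 [513.9 -57.9  60. ] [511.4 -57.2  60.2]
tin 439.5 337.0 35.00366973876953 [541.   23.9  60. ] [540.1  24.1  60.2]
tcp [528.4 -16.9  24.4] [ 3.136 -0.007  1.255] fix tilt deg [-0.29  0.44  0.  ] F [-0.21 -0.55  1.13] qd 0.02
```

Request:
arm_command:
  rot:
    - [-0.3,0.4,0]
    - [0,0,0]
  slide:
    - [-4.5,0,-3]
    - [0,0,0]
  gripper: [85,85]

```text
clock: 8.02
eef_pos: [524.9, -17.0, 23.4]
tool_rot: [3.138, -0.001, 1.255]
force: [0.1, 0.3, -0.4]
width: 85.2
```

Request:
arm_command:
  rot:
    - [0,0,0]
    - [0,0,0]
    - [0,0,0]
    - [0,0,0]
    - [0,0,0]
  slide:
    - [0,0,0]
    - [0,0,0]
    - [0,0,0]
    - [0,0,0]
    - [0,0,0]
  gripper: [35,35,35,35,35]

```text
clock: 8.43
eef_pos: [526.4, -16.9, 26.0]
tool_rot: [3.134, -0.002, 1.255]
force: [-0.3, -0.1, -2.0]
width: 49.0
```

Request:
arm_command:
  rot:
    - [0,0,0]
    - [0,0,0]
    - [0,0,0]
    - [0,0,0]
    - [0,0,0]
  slide:
    - [0,0,8]
    - [0,0,12]
    - [0,0,12]
    - [0,0,12]
    - [0,0,4]
  gripper: [35,35,35,35,35]

```text
clock: 8.85
eef_pos: [524.2, -16.9, 75.5]
tool_rot: [3.139, -0.0, 1.255]
force: [0.1, -0.2, -2.1]
width: 48.9
```

Request:
arm_command:
  rot:
    - [0,0,0]
    - [0,0,0]
    - [0,0,0]
  slide:
    - [0,0,0]
    - [0,0,0]
    - [0,0,0]
  gripper: [35,35,35]

```text
clock: 9.1
eef_pos: [524.6, -16.9, 76.6]
tool_rot: [3.137, -0.001, 1.255]
force: [-0.9, -1.1, -2.5]
width: 49.0
```

```bash
python3 - <<'E'
from h import *
for i in range(4):
    s=telemetry.read_state(); print(s['eef_pos'].round(1),s['tool_rot'].round(3),s['force'].round(2),s['width'])
    p,d=get_image("side")
cv2.imwrite("pics/s2.png",cv2.resize(p[160:340,200:430],None,fx=3,fy=3)[:,:,::-1])
E
```

```text
[524.6 -16.9  76.6] [ 3.137e+00 -1.000e-03  1.255e+00] [-0.93 -1.06 -2.51] 49.03172134003766
[524.5 -16.9  76.4] [ 3.138e+00 -1.000e-03  1.255e+00] [-0.58 -0.14 -1.77] 48.857089021448424
[524.4 -16.9  76.3] [ 3.138 -0.     1.255] [-0.53 -0.11 -2.17] 48.89520651557668
[524.3 -16.9  76.3] [ 3.138 -0.     1.255] [ 0.35 -0.28 -2.13] 49.11970647551496
```

View pics/s2.png

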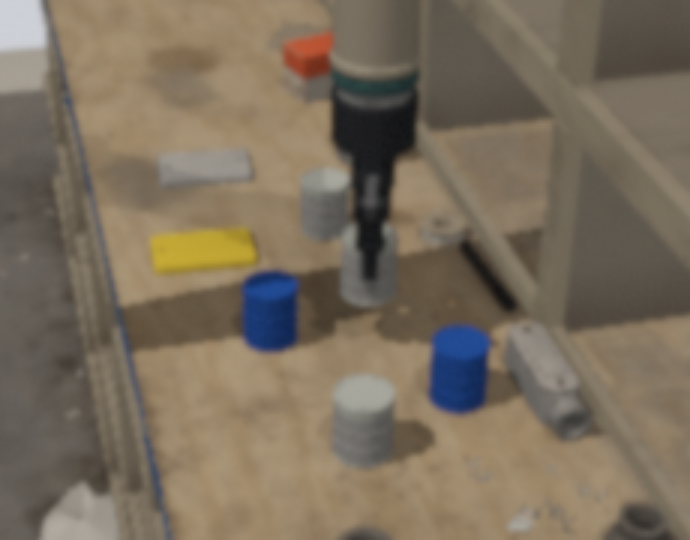

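The middle tin is light at about 2.1 N, against 7 N for the left. Setting it back.

Request:
arm_command:
  rot:
    - [0,0,0]
    - [0,0,0]
    - [0,0,0]
    - [0,0,0]
    - [0,0,0]
  slide:
    - [0,0,-10]
    - [0,0,-12]
    - [0,0,-12]
    - [0,0,-10]
    - [0,0,-4]
  gripper: [35,35,35,35,35]

```text
clock: 9.72
eef_pos: [524.8, -16.8, 25.3]
tool_rot: [3.137, -0.001, 1.255]
force: [-13.5, 1.2, 80.6]
width: 49.0
```

Request:
arm_command:
  rot:
    - [0,0,0]
    - [0,0,0]
  slide:
    - [-1,0,-3]
    - [0,0,-1]
  gripper: [35,35]

```text
clock: 9.88
eef_pos: [525.5, -16.9, 25.9]
tool_rot: [3.134, -0.002, 1.255]
force: [0.5, -0.2, -1.5]
width: 48.7
```

Request:
arm_command:
  rot:
    - [0,0,0]
    - [0,0,0]
    - [0,0,0]
    - [0,0,0]
  slide:
    - [0,0,-1]
    - [0,0,0]
    - [0,0,0]
    - [0,0,0]
  gripper: [85,85,85,85]

```text
clock: 10.22
eef_pos: [526.3, -16.9, 24.9]
tool_rot: [3.132, -0.003, 1.255]
force: [-0.4, 0.4, -0.0]
width: 85.2
```

Request:
arm_command:
  rot:
    - [0,0,0]
    - [0,0,0]
    - [0,0,0]
    - [0,0,0]
    - [0,0,0]
  slide:
    - [0,0,15]
    - [0,0,30]
    - [0,0,35]
    - [0,0,35]
    - [0,-10,15]
  gripper: [85,85,85,85,85]

```text
clock: 10.63
eef_pos: [520.6, -24.7, 152.4]
tool_rot: [-3.136, 0.001, 1.258]
force: [0.3, 0.8, 0.4]
width: 84.8
```

Request:
arm_command:
  rot:
    - [0,0,0]
    - [0,0,0]
    - [0,0,0]
    - [0,0,0]
    - [0,0,0]
  slide:
    - [-9,-30,0]
    - [-12,-35,0]
    - [-12,-35,0]
    - [-10,-30,0]
    - [-4,-8,0]
  gripper: [85,85,85,85,85]

```text
clock: 11.05
eef_pos: [476.8, -164.7, 156.8]
tool_rot: [3.136, -0.003, 1.267]
force: [-0.0, -0.8, -0.8]
width: 85.2
```

Request:
arm_command:
  rot:
    - [0,0,0]
    - [0,0,0]
  slide:
    - [0,0,0]
    - [0,0,0]
  gripper: [85,85]

```text
clock: 11.22
eef_pos: [474.9, -167.7, 156.2]
tool_rot: [3.137, -0.002, 1.261]
force: [0.3, 0.7, -0.1]
width: 84.9
```

```bash
python3 -c "
from h import *
look(476,-172,'w4')"
```

```text
tin 309.6584167480469 235.6336669921875 34.7584342956543 [ 473.9 -173.6   60. ] [ 474.2 -173.6   59. ]
tcp [ 474.9 -167.7  156.2] [ 3.137e+00 -2.000e-03  1.261e+00] fix tilt deg [-0.02  0.26  0.  ] F [ 0.29  0.71 -0.11] qd 0.01
```

View pics/w4.png

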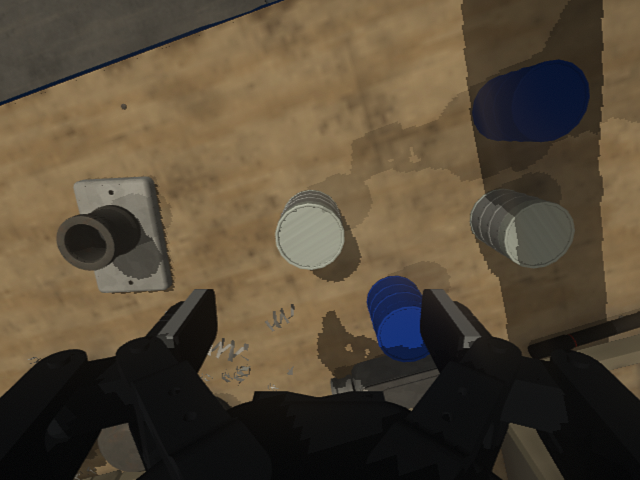

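The middle tin stands upright at (538,233). The right tin is at (310,236), which is (474,-173.5). The coupling stands on the plate at left. Descending.

Request:
arm_command:
  rot:
    - [0,0.3,0]
    - [0,0,0]
    - [0,0,0]
    - [0,0,0]
    - [0,0,0]
  slide:
    - [0,-6,-10]
    - [0,-1,-25]
    - [0,0,-25]
    - [0,0,-12]
    - [0,0,0]
  gripper: [85,85,85,85,85]

```text
clock: 11.68
eef_pos: [480.1, -167.5, 79.8]
tool_rot: [3.139, -0.004, 1.275]
force: [-0.6, 0.3, 0.2]
width: 85.0
```

Request:
arm_command:
  rot:
    - [0,0,-1]
    - [0,0,0]
  slide:
    - [-5,-8,0]
    - [0,0,0]
  gripper: [85,85]

```text
clock: 11.85
eef_pos: [475.1, -173.5, 78.3]
tool_rot: [-3.141, -0.005, 1.26]
force: [0.1, -0.3, -0.2]
width: 85.3
```

Request:
arm_command:
  rot:
    - [0,0,0]
    - [0,0,0]
    - [0,0,0]
    - [0,0,0]
    - [0,0,0]
  slide:
    - [0,0,-16]
    - [0,0,-16]
    - [0,0,-12]
    - [0,0,-8]
    - [0,0,0]
  gripper: [85,85,85,85,85]

```text
clock: 12.27
eef_pos: [479.3, -174.5, 28.7]
tool_rot: [3.132, -0.005, 1.261]
force: [-0.1, 0.3, 1.0]
width: 84.8
```

```bash
python3 -c "
from h import *
look(474,-173,'w5')"
```

```text
tin 315.7481689453125 318.5 69.05487823486328 [ 473.5 -173.6   60. ] [ 473.6 -173.6   59. ]
tin 435.0 333.0 36.124881744384766 [ 492.7 -133.9   60. ] [ 490.6 -133.2   60.3]
tin 194.5 332.0 34.44207763671875 [ 465.2 -217.3   60. ] [ 462.4 -214.7   60.2]
tcp [ 479.3 -174.5   28.7] [ 3.132 -0.005  1.261] fix tilt deg [-0.1   0.62  0.  ] F [-0.11  0.29  0.95] qd 0.026
```

Request:
arm_command:
  rot:
    - [-0.1,0.6,0]
    - [0,0,0]
  slide:
    - [-5,1,-5]
    - [0,0,0]
  gripper: [85,85]

```text
clock: 12.48
eef_pos: [475.3, -173.9, 25.4]
tool_rot: [3.139, 0.0, 1.26]
force: [-0.4, -0.6, -0.0]
width: 84.8
```

Request:
arm_command:
  rot:
    - [0,0,0]
    - [0,0,0]
    - [0,0,0]
    - [0,0,0]
    - [0,0,0]
  slide:
    - [0,0,0]
    - [0,0,0]
    - [0,0,0]
    - [0,0,0]
    - [0,0,0]
  gripper: [35,35,35,35,35]

```text
clock: 12.9
eef_pos: [476.2, -174.2, 27.3]
tool_rot: [3.136, 0.0, 1.261]
force: [-0.1, -0.2, -2.1]
width: 48.5
```

Request:
arm_command:
  rot:
    - [0,0,0]
    - [0,0,0]
    - [0,0,0]
    - [0,0,0]
    - [0,0,0]
  slide:
    - [0,0,8]
    - [0,0,12]
    - [0,0,12]
    - [0,0,12]
    - [0,0,4]
  gripper: [35,35,35,35,35]

```text
clock: 13.32
eef_pos: [474.1, -173.4, 77.0]
tool_rot: [3.141, 0.0, 1.261]
force: [0.9, 0.4, -2.2]
width: 48.4
```

Request:
arm_command:
  rot:
    - [0,0,0]
    - [0,0,0]
    - [0,0,0]
  slide:
    - [0,0,0]
    - [0,0,0]
    - [0,0,0]
  gripper: [35,35,35]

```text
clock: 13.57
eef_pos: [474.6, -173.5, 78.1]
tool_rot: [3.139, 0.0, 1.261]
force: [0.2, 0.9, -2.0]
width: 48.2
```

```bash
python3 - <<'E'
from h import *
for i in range(4):
    s=telemetry.read_state(); print(s['eef_pos'].round(1),s['tool_rot'].round(3),s['force'].round(2),s['width'])
    p,d=get_image("side")
cv2.imwrite("pics/s3.png",cv2.resize(p[160:380,200:430],None,fx=2.6,fy=2.6)[:,:,::-1])
E
```

```text
[ 474.6 -173.5   78.1] [3.139 0.    1.261] [ 0.24  0.89 -1.98] 48.22518209717164
[ 474.5 -173.5   77.9] [3.139 0.    1.261] [-0.24 -0.41 -3.37] 48.381969601988594
[ 474.4 -173.5   77.8] [3.14  0.    1.261] [ 0.09  0.16 -2.84] 48.701363577996624
[ 474.3 -173.5   77.7] [3.14  0.    1.261] [ 0.54  0.9  -1.96] 48.60222537651836
```

View pics/s3.png

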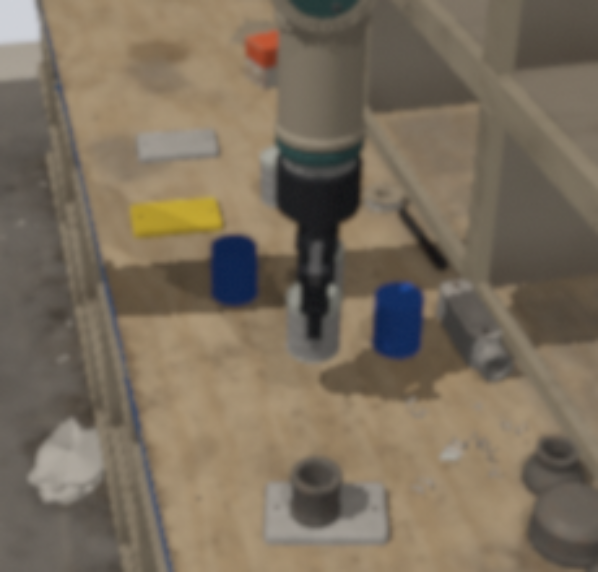

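The right tin is also light at about 2.5 N, so the left is the full one. Setting the right tin down gently.

Request:
arm_command:
  rot:
    - [0,0,0]
    - [0,0,0]
    - [0,0,0]
    - [0,0,0]
    - [0,0,0]
  slide:
    - [0,0,-10]
    - [0,0,-12]
    - [0,0,-12]
    - [0,0,-7]
    - [0,0,0]
  gripper: [35,35,35,35,35]

```text
clock: 14.18
eef_pos: [474.1, -173.3, 32.2]
tool_rot: [3.141, 0.0, 1.261]
force: [0.2, 0.3, -2.2]
width: 48.3
```

Request:
arm_command:
  rot:
    - [0,0,0]
    - [0,0,0]
  slide:
    - [0,0,-2]
    - [0,0,0]
  gripper: [35,35]

```text
clock: 14.35
eef_pos: [473.4, -173.1, 29.1]
tool_rot: [-3.14, 0.0, 1.261]
force: [-0.4, -0.3, -2.7]
width: 48.2
```

Request:
arm_command:
  rot:
    - [0,0,0]
    - [0,0,0]
    - [0,0,0]
  slide:
    - [0,0,-2]
    - [0,0,-1]
    - [0,0,0]
  gripper: [35,35,35]

```text
clock: 14.6
eef_pos: [473.9, -173.2, 27.6]
tool_rot: [3.141, 0.0, 1.261]
force: [0.6, -0.1, -1.8]
width: 48.3
```

Request:
arm_command:
  rot:
    - [0,0,0]
    - [0,0,0]
  slide:
    - [0,0,-3]
    - [0,0,0]
  gripper: [35,35]

```text
clock: 14.77
eef_pos: [474.6, -173.7, 28.0]
tool_rot: [3.138, 0.0, 1.26]
force: [0.4, -0.7, -2.9]
width: 48.8
```

Request:
arm_command:
  rot:
    - [0,0,0]
    - [0,0,0]
    - [0,0,0]
    - [0,0,0]
  slide:
    - [0,0,-3]
    - [0,0,0]
    - [0,0,0]
    - [0,0,0]
  gripper: [35,85,85,85]

```text
clock: 15.1
eef_pos: [476.8, -174.7, 28.1]
tool_rot: [3.132, 0.001, 1.26]
force: [-0.7, -0.7, 1.2]
width: 82.3
```

Request:
arm_command:
  rot:
    - [0,0,0]
    - [0,0,0]
    - [0,0,0]
    - [0,0,0]
    - [0,0,0]
  slide:
    - [0,0,15]
    - [0,0,30]
    - [0,0,35]
    - [0,0,35]
    - [0,10,15]
  gripper: [85,85,85,85,85]

```text
clock: 15.52
eef_pos: [473.3, -165.4, 157.4]
tool_rot: [-3.141, 0.002, 1.257]
force: [0.5, -0.3, 0.6]
width: 84.6
```

Request:
arm_command:
  rot:
    - [0,0,0]
    - [0,0,0]
    - [0,0,0]
    - [0,0,0]
    - [0,0,0]
  slide:
    - [4,30,0]
    - [6,38,0]
    - [6,38,0]
    - [6,38,0]
    - [6,38,0]
  gripper: [85,85,85,85,85]

```text
clock: 15.93
eef_pos: [504.4, 12.0, 162.9]
tool_rot: [3.127, 0.005, 1.237]
force: [1.4, -0.6, 0.4]
width: 84.7
```

Request:
arm_command:
  rot:
    - [0,0,0]
    - [0,0,0]
    - [0,0,0]
    - [0,0,0]
    - [0,0,0]
  slide:
    - [6,38,0]
    - [6,36,0]
    - [6,34,0]
    - [6,25,0]
    - [0,8,0]
  gripper: [85,85,85,85,85]

```text
clock: 16.35
eef_pos: [529.0, 169.4, 161.9]
tool_rot: [3.127, -0.001, 1.247]
force: [0.2, 0.3, 0.2]
width: 84.6
```

Request:
arm_command:
  rot:
    - [0,0,0]
    - [0,0,0]
  slide:
    - [0,0,0]
    - [0,0,0]
  gripper: [85,85]

```text
clock: 16.52
eef_pos: [528.2, 172.1, 161.0]
tool_rot: [3.128, -0.0, 1.252]
force: [-0.9, 0.0, -0.6]
width: 85.2
```

```bash
python3 -c "
from h import *
look(531,184,'w6')
p,d=get_image('side'); cv2.imwrite('pics/s4.png',cv2.resize(p[160:380,200:430],None,fx=2.6,fy=2.6)[:,:,::-1])"
```

```text
tin 334.71868896484375 230.40785217285156 34.09587478637695 [531.3 184.   60. ] [531.5 183.9  59. ]
tcp [528.2 172.1 161. ] [ 3.128 -0.     1.252] fix tilt deg [0.23 0.76 0.  ] F [-0.91  0.03 -0.61] qd 0.008
```

View pics/s4.png

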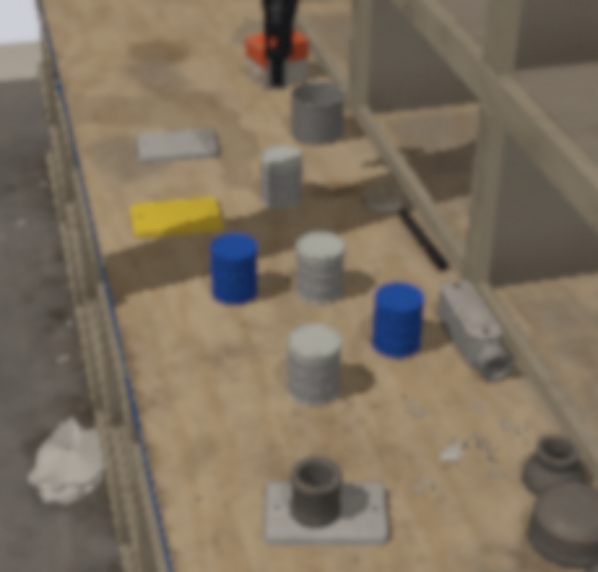

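View pics/w6.png

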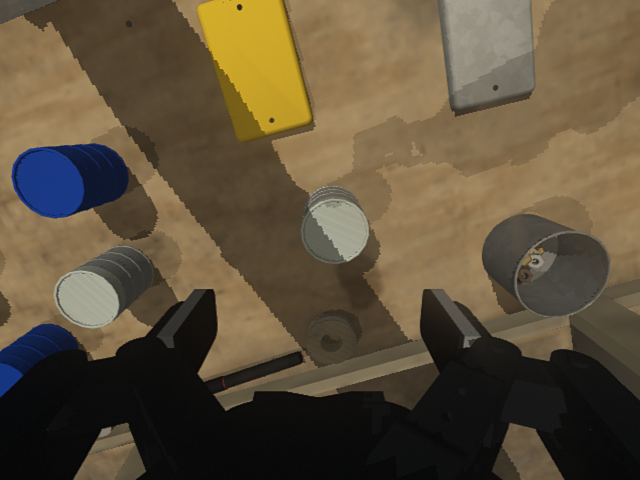

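All three tins are upright. The left tin is at (335,230), which is (531.5,184). Now I pick it up again.

Request:
arm_command:
  rot:
    - [0.2,0.8,0]
    - [0,0,0]
    - [0,0,0]
    - [0,0,0]
    - [0,0,0]
  slide:
    - [2,8,-12]
    - [0,1,-25]
    - [0,0,-25]
    - [0,0,-12]
    - [0,0,0]
  gripper: [85,85,85,85,85]

```text
clock: 17.03
eef_pos: [532.4, 167.3, 86.8]
tool_rot: [3.137, 0.004, 1.233]
force: [0.3, 0.5, 0.1]
width: 85.3
```

Request:
arm_command:
  rot:
    - [0,0,1]
    - [0,0,0]
    - [0,0,0]
  slide:
    - [0,17,0]
    - [0,0,0]
    - [0,0,0]
  gripper: [85,85,85]

```text
clock: 17.28
eef_pos: [533.1, 179.9, 87.6]
tool_rot: [3.137, 0.007, 1.244]
force: [0.1, -0.3, 0.3]
width: 85.2
```

Request:
arm_command:
  rot:
    - [0,0,0]
    - [0,0,0]
    - [0,0,0]
    - [0,0,0]
    - [0,0,0]
  slide:
    - [-2,4,-16]
    - [0,0,-16]
    - [0,0,-12]
    - [0,0,-8]
    - [0,0,0]
  gripper: [85,85,85,85,85]

```text
clock: 17.7
eef_pos: [535.3, 184.3, 39.1]
tool_rot: [3.128, 0.001, 1.244]
force: [0.1, -0.6, -1.2]
width: 85.2
```

```bash
python3 -c "
from h import *
look(531,184,'w7')"
```

```text
tin 313.7215270996094 308.94219970703125 63.78954315185547 [531. 184.  60.] [531.  184.1  59. ]
tin 203.5 319.1557312011719 31.330896377563477 [521.2 141.4  60. ] [518.4 144.5  60.6]
tin 426.5 319.5 30.536962509155273 [549.7 224.7  60. ] [548.4 225.   60.4]
tcp [535.3 184.3  39.1] [3.128e+00 1.000e-03 1.244e+00] fix tilt deg [0.27 0.72 0.  ] F [ 0.08 -0.65 -1.16] qd 0.018
```

Request:
arm_command:
  rot:
    - [0.2,0.7,0]
    - [0,0,0]
    - [0,0,0]
  slide:
    - [-4,0,-10]
    - [-1,0,-5]
    - [0,0,0]
  gripper: [85,85,85]

```text
clock: 18.0
eef_pos: [531.5, 184.5, 25.1]
tool_rot: [3.139, -0.001, 1.243]
force: [-0.2, -0.4, -0.5]
width: 85.1
```

Request:
arm_command:
  rot:
    - [0,0,0]
    - [0,0,0]
    - [0,0,0]
    - [0,0,0]
    - [0,0,0]
  slide:
    - [0,0,0]
    - [0,0,0]
    - [0,0,0]
    - [0,0,0]
    - [0,0,0]
  gripper: [35,35,35,35,35]

```text
clock: 18.42
eef_pos: [531.6, 184.0, 25.7]
tool_rot: [3.139, -0.001, 1.243]
force: [0.2, -0.2, -5.5]
width: 49.1
```

Request:
arm_command:
  rot:
    - [0,0,0]
    - [0,0,0]
    - [0,0,0]
    - [0,0,0]
    - [0,0,0]
  slide:
    - [0,0,0]
    - [0,0,8]
    - [0,0,12]
    - [0,0,14]
    - [0,0,16]
  gripper: [35,35,35,35,35]

```text
clock: 18.83
eef_pos: [526.0, 182.4, 73.7]
tool_rot: [-3.134, 0.008, 1.243]
force: [-0.3, -1.1, -7.5]
width: 49.1
```

Request:
arm_command:
  rot:
    - [0,0,0]
    - [0,0,0]
    - [0,0,0]
    - [0,0,0]
    - [0,0,0]
  slide:
    - [0,0,18]
    - [0,0,20]
    - [0,0,20]
    - [0,0,18]
    - [0,0,12]
  gripper: [35,35,35,35,35]

```text
clock: 19.25
eef_pos: [521.7, 181.2, 167.9]
tool_rot: [-3.129, 0.011, 1.244]
force: [-0.2, 0.7, -6.5]
width: 48.8
```

Request:
arm_command:
  rot:
    - [0,0,0]
    - [0,0,0]
    - [0,0,0]
    - [0,0,0]
    - [0,0,0]
  slide:
    - [-6,10,0]
    - [-10,18,0]
    - [-12,20,0]
    - [-12,20,0]
    - [-12,20,0]
  gripper: [35,35,35,35,35]

```text
clock: 19.67
eef_pos: [468.6, 266.5, 171.5]
tool_rot: [-3.134, 0.012, 1.231]
force: [0.5, 0.4, -7.0]
width: 48.5
```

Request:
arm_command:
  rot:
    - [0,0,0]
    - [0,0,0]
    - [0,0,0]
    - [0,0,0]
    - [0,0,0]
  slide:
    - [-12,20,0]
    - [-10,18,0]
    - [-8,12,0]
    - [-4,6,0]
    - [0,0,0]
  gripper: [35,35,35,35,35]

```text
clock: 20.08
eef_pos: [419.8, 333.0, 168.5]
tool_rot: [-3.122, 0.015, 1.244]
force: [-0.2, 1.0, -8.0]
width: 48.9
```

Request:
arm_command:
  rot:
    - [0,0,0]
    - [0,0,0]
    - [0,0,0]
    - [0,0,0]
    - [0,0,0]
  slide:
    - [10,4,5]
    - [4,0,2]
    - [0,0,0]
    - [0,0,0]
    - [0,0,0]
  gripper: [35,35,35,35,35]

```text
clock: 20.5
eef_pos: [432.5, 332.8, 173.8]
tool_rot: [-3.121, 0.022, 1.242]
force: [-0.3, -0.8, -7.3]
width: 49.0
```

```bash
python3 - <<'E'
from h import *
s=telemetry.read_state(); print(s['eef_pos'],s['tool_rot'],s['force'],s['qd'].round(3),s['width'])
c=get_calibration("top")
p,d=get_image("side"); cv2.imwrite("pics/s5.png",cv2.resize(p[100:380,200:430],None,fx=2.1,fy=2.1)[:,:,::-1])
p,d=get_image("wrist"); cv2.imwrite("pics/w8.png",p[:,:,::-1])
p,d=get_image("top"); cv2.imwrite("pics/t8.png",cv2.resize(p[160:330,150:490],None,fx=2.3,fy=2.3)[:,:,::-1])
for n,u,v in(("M",325,240),("R",388,260)):
    w=np.zeros(d.shape,bool); w[v-22:v+23,u-22:u+23]=1
    hs=cv2.cvtColor(p,cv2.COLOR_RGB2HSV)
    uu,vv=np.meshgrid(np.arange(640),np.arange(480)); M=R.from_euler('xyz',c['attitude']).as_matrix()
    P=c['xyz']+(np.stack([(uu-c['cx'])/c['fx'],-(vv-c['cy'])/c['fy'],-np.ones_like(uu)],-1)@M.T)*d[...,None]
    m=w&(P[...,2]>50)&(P[...,2]<75); print(n,P[m].mean(0).round(1))
s=telemetry.read_state(); print(s['eef_pos'],s['tool_rot'],s['clock'])
E
```

```text
[432.49143414 332.81159419 173.79509814] [-3.1205482   0.02205647  1.24243923] [-0.34783235 -0.77209246 -7.34271958] [ 0.014 -0.     0.006  0.012 -0.001 -0.002  0.001] 48.95881490165489
M [525.9 -14.9  60.4]
R [ 475.6 -171.8   60.2]
[432.27771949 333.2685151  173.89560491] [-3.12040658  0.02167843  1.24313224] 20.65
```

View pics/s5.png

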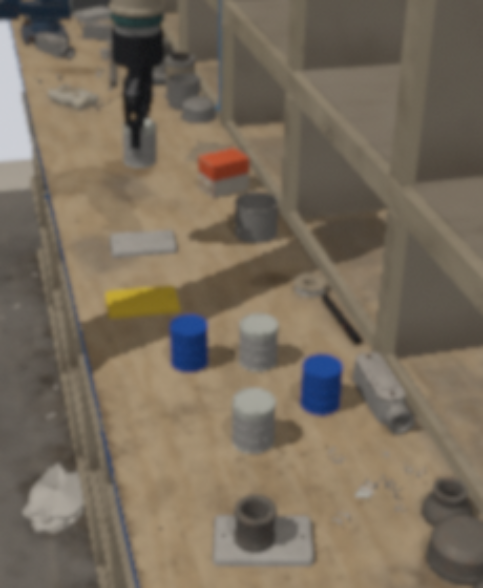

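View pics/w8.png

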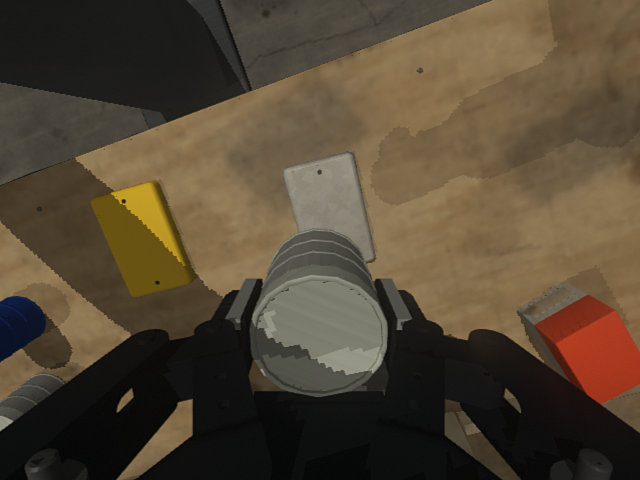

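View pics/t8.png

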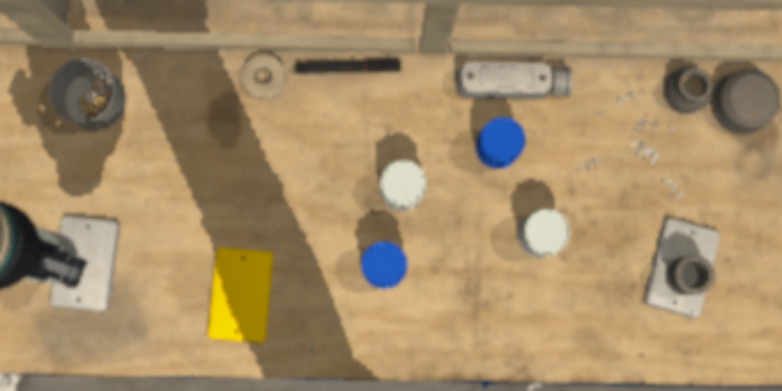

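The tin is held upright over the free plate at about (432,333), against the plate's (435,339). The other two tins are within 2 mm of their start, and the bystanders are unmoved. Handing in.

```bash
python3 -c "
from h import *
print(ctrl.finish_job())
s=telemetry.read_state(); print(s['eef_pos'],s['force'],s['width'],s['clock'])"
```

```text
the job is handed in; nothing more can be done
None
the job is handed in; nothing more can be done
```

I hefted the tins from left to right. The left one read about 7 N, the middle about 2.1 N and the right about 2.5 N, so the left is the full one. I set each back where it stood, took up the left tin again and handed the job in at about 20.7 s of the 64 s while holding it over the free plate. The hand-in gives no verdict.

**Last checks:**
- **Held tin:** it was upright, with a tool tilt of about 0.03 rad. The TCP was at (432, 333, 174) mm, so the tin's centre was about 180 mm up and 6–7 mm from the plate centre I measured at (435, 339). The opening was 49 mm, the load about 7.3 N, and the arm nearly still.
- **Other tins:** the middle and right tins stand within about 2 mm of their start in the top view.
- **Bystanders:** the coupling, conduit body and open tin of nuts look unmoved in the pictures. I did not measure them again.

**What did not go cleanly:**
- Setting the middle tin down gave a brief wrist force of about 80 N (limit 120 N). Setting the left tin down reached about 15 N.
- The arm drifted a few millimetres between moves, up to 17 mm once, so I corrected before each grasp.
- The top and wrist views differed by up to 3 mm on tin positions.

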